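# Raise a ratchet stand, slide the vial under it and let its foot down on the cap

## Robot

A 6-joint arm with a two-finger parallel gripper is mounted at the origin on a cart in front of the work surface, level with it; the furniture and walls round the work are solid. World frame = base frame: x ahead of the robot, y to its left, z up, the work surface at z = 0. Lengths are in m, angles in rad, forces in N, time in s.
With the tool pointing down it reaches from about 0.35 to 0.775 m from the base axis. Payload 7.3 kg.
Tool frame: the origin (TCP) lies at the centre of the arm's flange, where the gripper is bolted on; the fingertips stand 178 mm ahead of it and the grasp point (between the pads) lies 159 mm ahead of it; x points along the fingers, y is the direction in which the jaws open and shut, and the axes are right-handed (so a half turn about x gives the same grasp; the last joint's range is limited). The gripper opens to 92 mm and grips with 3 to 60 N. Pads are 19 mm wide; open, the fingers measure 130 mm over their backs; the gripper's body (75 mm by 190 mm) begins 47 mm behind the grasp point.
Start: joints at [0.977, 0.342, 1.524, -0, 1.275, -0.146], TCP at [0.227, 0.473, 0.405] pointing down, gripper open.
Joint ranges: [-2.53, 2.53], [-0.77, 2.02], [0.04, 2.7], [-1, 4.14], [0.28, 2.66], [-3.11, 3.11]. Speed limits (rad/s): [2.57, 2.57, 3.14, 3.14, 3.14, 3.14].

## Interface

Orientations are given as [roll, pitch, yaw] about the fixed x, y, z axes, in that order (R = Rz(yaw) Ry(pitch) Rx(roll)).
In Python, from cell import readout, cams, workorder gives the robot as it stands.
- The arm moves only by the shell command python3 -m inch 'ROWS' [FORCE]. ROWS is text: rows parted by semicolons, each of 5 numbers parted by spaces: the shift along the world's x, y, z in mm, then the turn about the world's z in rad, then the opening, from 0 (shut) to 1 (fully open). A call has 1 to 8 rows; each row shifts and turns the commanded pose from where the row before left it; what a row does not reach is not made up. A row lasts 1/12 s, in which the tool goes at most 41.7 mm and 7.16 degrees, less where a joint would pass 70% of its speed; a pose out of reach is approached as far as the arm can. A call is refused whole if a number of a shift passes 41.7 or a number of a turn 0.125, either way. A call with a gripper value outside its range is refused whole. The fingers move at their own pace and stop on an object; FORCE is the grip in N (left out, the last holds). Time passes only in rows, so rows that do not move let the fingers close. It gives the time, the measured TCP pose, the force and the opening at its end, in the units of the state.
- readout.observe(): the state, without advancing time (a new reading comes with each control period).
- cams.read_camera(name): name is "scene" or "top" or "wrist"; returns a dict with "color" (420x560x3 uint8, red, green, blue), "fx", "fy", "cx", "cy" (pixels), "dist_coeffs" ([k1, k2, p1, p2, k3] as OpenCV has them; the pictures are not rectified), "world_to_cam" (4x4, takes a point from world to camera coordinates); the wrist camera has in their place "T_tool_cam" (4x4, takes a point from camera to tool coordinates, whose origin is the TCP and whose axes are the tool frame's). Camera axes: x right, y down, z forward; pixel columns grow to the right and rows downward; lengths in m; the calibration is good to about 2 mm. A picture is of the moment at which its call begins: read the wrist's pose just before it. There is no depth.
- workorder.hand_in(): hands the job in, once; it reports no verdict.
The state is a dict: "time": time; "qpos": joint angles; "qvel": joint speeds; "joint_efforts": joint torques, N m; "tool_pos": TCP position; "tool_rot": TCP orientation; "contact_force": force on the tool from outside, world axes, zero at the start; "torque": the same for the moment, N m; "opening": finger opening in m.
Only numpy, scipy, OpenCV 4.12 (cv2) and the standard library are available. Lean on these libraries where they do the work, as an engineer would, in place of code of your own. Each camera call takes 0.05 s, during which the arm holds its last target.

## Task

Raise the head of the ratchet stand at least four teeth by its grip plate alone, letting the sprung pawl click over the teeth, and leave it hanging on the pawl. Then push the carrier with the vial fully home under the foot; only after that squeeze the pawl's release tab against the grip plate and let the head down slowly, in your grip, until the rubber foot is felt to press lightly on the vial's cap, and let go so that it stays pressing there. Never drop the head on the vial or press it hard, and leave everything round the stand where it is.

Things in the scene. Friction and masses are not known exactly. Their poses are not given: they have to be found in the camera images.
- stand: Fixed ratchet stand: base plate 150 x 180 x 8 mm, steel column 16 x 22 mm, 172 mm high. Origin under the column at bench height. The arm reaches out in -x; the foot's axis is at x = -65 mm, y = 0. Seven saw teeth, 12 mm apart, on the column's +x face, flat on top, sloped beneath. The carrier's track runs along y at x = -65 mm, from the -y side.
- carriage: The head: grey sleeve on the column with a forward arm, 0.45 kg. Origin: column axis, level with the arm's underside: height 75 mm on the lowest tooth, 12 mm more per tooth to 147; starts on one of the two lowest. Rises against 3 to 12 N; down, the pawl holds it. A sprung foot (2.5 N/mm) hangs from the arm, its underside 16 to 44 mm below the arm's (set anew each time, not reported).
- plate (a point): Centre of the grip plate on top of the carriage, 130 mm above its origin: upright dark steel plate 10 mm thick (stand x), 36 mm wide (stand y), 44 mm high. The sleeve's cap is 22 mm below this point. Held by its side edges (fingers closing along stand y, 36 mm) it leaves the pawl alone. Axes as the stand's.
- tab (a point): Release tab, upper end of the pawl: steel strip 6 mm thick, 18 mm wide, centre 25 mm behind (+x) the plate's centre and level with it. Pinching both (closing along stand x, 33 mm over both at rest, about 20 mm squeezed; the spring needs 3 to 6 N) swings it 13 mm to the plate, lifts the pawl off the teeth and gives a firm hold on the head. Released, it springs back.
- pawl (a joint): Pawl angle (rad): 0 at rest with its nose in the teeth; each tooth pushes it to about 0.12 as it clicks past; clear of the teeth from about 0.13, fully squeezed about 0.18.
- post (a point): Carrier handle: upright grey post 26 (stand x) x 12 (stand y) mm, top 18 mm above this point, which is 38 mm above the bench; a 10 mm thick bar (top 20 mm lower) leads to the vial's block, centred 140 mm away in +y. Slides along stand y only, 2.5 N friction, from y = -225 mm (out) to a firm stop at -140 mm (home, vial under the foot), x = -65 mm.
- vial: Small clear vial with a flat black cap, 28 mm across, 55 mm high, loose in the carrier's round well (16 mm deep). Origin: centre of its underside, 14 mm above the bench; cap top at 69 mm. The foot must not strike it faster than 0.07 m/s; it shall press with 1 N or more, and never with more than 12 N. Left resting, the head's own weight gives about 2 to 7 N.
- beaker: Bystander: small glass beaker, 57 mm across, 69 mm high, beside the stand. Origin: centre of its underside.
- timer: Bystander: white bench timer, 45 x 60 x 18 mm, in front of the stand. Origin: centre of its underside.
- stopper: Bystander: cork stopper, 28 mm across, 26 mm high, behind the carrier's track. Origin: centre of its underside.
There are look-alikes about, which are no part of the job. Leave any orange or pink look-alike of the vial alone.

How it is judged:
On the way, in this order (a step that is already met when the one before it is completed fails the run):
1. the head hangs on the pawl at the fourth tooth above the lowest or higher, let go by the robot (height (world z) of carriage above 0.119 m and contact force between the fingers and carriage below 0.3 N), for 0.2 s.
2. the carrier is home (within 4 mm) with the vial upright in it (y of post in the frame of stand above -0.144 m and angle between vial's own z axis and vertical below 0.12 rad), for 0.2 s.
At the end, for the whole second after the job is handed in: The carrier is home within 4 mm, the vial upright (within 7 degrees) and fully in its well, the foot rests on its cap with more than 1 N, the head is still and the release tab is let go (all of step 2 and contact force between carriage and vial above 1 N and height (world z) of vial below 0.018 m and linear speed of carriage below 0.01 m/s and value of joint pawl below 0.14 rad); the robot touches nothing.
It fails at once if the head presses the vial with more than 12 N (contact force between carriage and vial above 12 N).
It fails at once if the head drops on the vial (moving faster than 0.07 m/s while the foot touches it) (contact force between carriage and vial above 0.5 N and linear speed of carriage above 0.07 m/s).
It fails at once if the pawl is squeezed clear of the teeth before the carrier is home (value of joint pawl above 0.15 rad and y of post in the frame of stand below -0.15 m).
It fails at once if the robot knocks or grips the vial itself with more than 10 N (contact force between any of the fingers, the arm and vial above 10 N).
It fails at once if a bystander is moved by more than 3 cm (distance of any of beaker, timer, stopper from where it was at the start of the episode above 0.03 m).
It also fails if it takes over 58 s, if anything falls off the work surface, if the arm or the gripper's body presses on something with over 40 N, if the wrist force passes 120 N, or if a joint passes its speed limit or range.

## Working session

There is one attempt and no reset: what is moved stays moved. The work goes in short steps, Python scripts to look and compute and a shell command to move; the robot and the scene stay as the last step left them, time stands still between calls to the robot, and variables do not carry over. Pictures are saved under pics/ and viewed, and the job is handed in when it is done.

```bash
ls; mkdir -p pics; python3 - <<'E'
from cell import readout, cams
import cv2
s=readout.observe(); print(s)
for n in ("scene","top","wrist"):
    c=cams.read_camera(n); cv2.imwrite(f"pics/{n}0.png",c["color"][:,:,::-1])
    print(n,{k:v for k,v in c.items() if k!="color"})
E
```

```text
pics
{'time': 0.0, 'qpos': array([ 9.77001749e-01,  3.42663856e-01,  1.52501497e+00, -8.67976345e-06,
        1.27538694e+00, -1.45974246e-01]), 'qvel': array([ 0.00028166,  0.00078293, -0.00065876, -0.00138129, -0.0005012 ,
       -0.00048532]), 'joint_efforts': array([ 5.53555674e-04, -4.31243026e+01, -2.44223338e+01,  7.18810502e-02,
        5.55378338e-02, -1.04976680e-04]), 'tool_pos': array([0.22721341, 0.47312582, 0.40407603]), 'tool_rot': array([-1.71113629,  1.56932319, -2.15895409]), 'contact_force': array([ 0.32624298, -0.15405593,  0.48094693]), 'torque': array([-0.04734558, -0.00645195, -0.02312093]), 'opening': 0.09210173043410246}
scene {'fx': 465.1081732434396, 'fy': 465.1081732434396, 'cx': 279.71656688160937, 'cy': 210.58459824548248, 'dist_coeffs': array([0.04261717, 0.        , 0.        , 0.        , 0.        ]), 'world_to_cam': array([[ 0.62270522, -0.78226588, -0.01727148, -0.29719156],
       [-0.45886345, -0.34721069, -0.81785639,  0.40570227],
       [ 0.63378431,  0.51720869, -0.57516313,  0.66045795],
       [ 0.        ,  0.        ,  0.        ,  1.    
[... 317 characters left out ...]
0682603 ,  0.59673537],
       [ 0.06810993,  0.00661471, -0.99765589,  0.95385118],
       [ 0.        ,  0.        ,  0.        ,  1.        ]])}
wrist {'fx': 323.0247108815575, 'fy': 323.0247108815575, 'cx': 287.0527716658409, 'cy': 210.66100395342934, 'dist_coeffs': array([-0.04090318,  0.        ,  0.        ,  0.        ,  0.        ]), 'T_tool_cam': array([[-1.64847067e-04, -2.75501390e-01,  9.61300659e-01,
         1.96710934e-02],
       [ 9.99999960e-01,  1.76098515e-04,  2.21951836e-04,
         1.40292804e-03],
       [-2.30431658e-04,  9.61300657e-01,  2.75501350e-01,
        -7.44547332e-02],
       [ 0.00000000e+00,  0.00000000e+00,  0.00000000e+00,
         1.00000000e+00]])}
```

View pics/scene0.png

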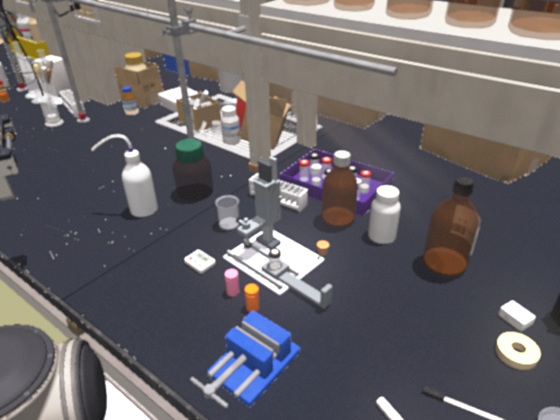

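View pics/top0.png

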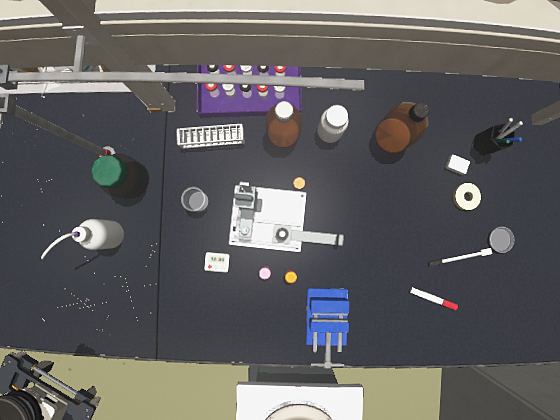

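View pics/wrist0.png

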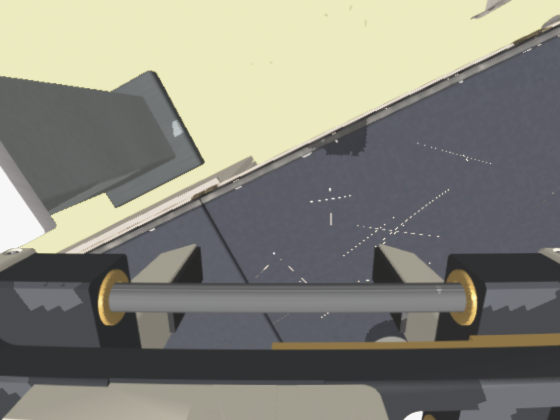

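```bash
python3 - <<'E'
import cv2
a=cv2.imread("pics/top0.png")[160:300,190:360]; cv2.imwrite("pics/topc.png",cv2.resize(a,None,fx=4.5,fy=4.2 and 4.2*4.5/4.2 if 0 else 4.2,interpolation=cv2.INTER_CUBIC) if 0 else cv2.resize(a,None,fx=4,fy=4,interpolation=cv2.INTER_CUBIC))
a=cv2.imread("pics/scene0.png")[140:310,180:350]; cv2.imwrite("pics/scenec.png",cv2.resize(a,None,fx=3.5,fy=3.5,interpolation=cv2.INTER_CUBIC))
E
```

```text
(no output)
```

View pics/topc.png

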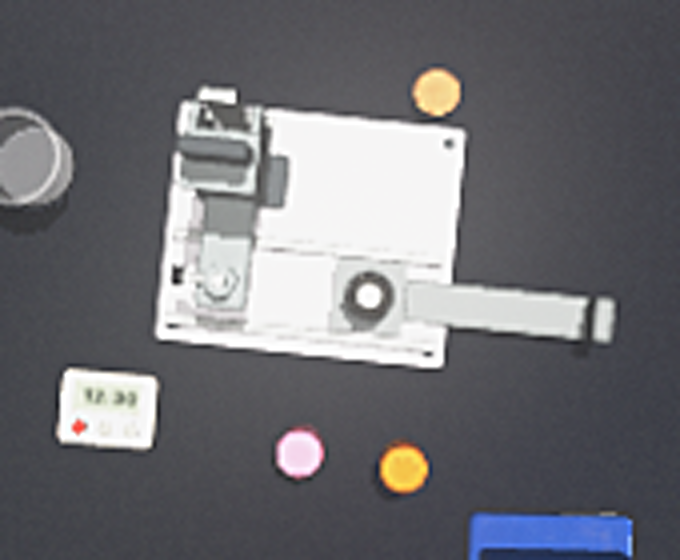

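View pics/scenec.png

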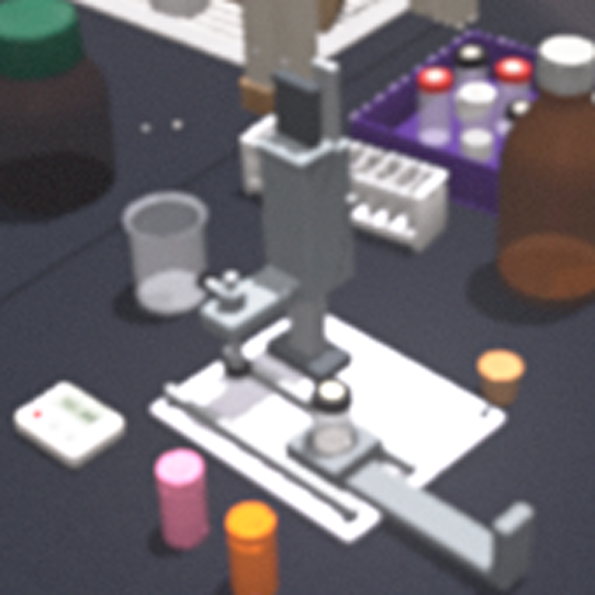

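```bash
cat > h.py <<'E'
import numpy as np, cv2
from scipy.spatial.transform import Rotation as Ro
from cell import readout, cams
def proj(c,P):
    T=c["world_to_cam"]; P=np.atleast_2d(P).astype(float)
    K=np.array([[c["fx"],0,c["cx"]],[0,c["fy"],c["cy"]],[0,0,1]])
    r,_=cv2.Rodrigues(T[:3,:3]); p,_=cv2.projectPoints(P,r,T[:3,3],K,c["dist_coeffs"]); return p[:,0]
def at_z(c,uv,z):
    T=c["world_to_cam"]; K=np.array([[c["fx"],0,c["cx"]],[0,c["fy"],c["cy"]],[0,0,1]])
    n=cv2.undistortPoints(np.array([[uv]],float),K,c["dist_coeffs"])[0,0]
    d=T[:3,:3].T@np.array([n[0],n[1],1]); o=-T[:3,:3].T@T[:3,3]
    return o+d*(z-o[2])/d[2]
def save(name,c,box=None,f=1,tag=None):
    a=c["color"][:,:,::-1]
    if box: a=a[box[1]:box[3],box[0]:box[2]]
    cv2.imwrite("pics/"+name,cv2.resize(np.ascontiguousarray(a),None,fx=f,fy=f,interpolation=cv2.INTER_CUBIC))
def wristcam():
    s=readout.observe(); c=cams.read_camera("wrist")
    R=Ro.from_euler("xyz",s["tool_rot"]).as_matrix(); T=np.eye(4);T[:3,:3]=R;T[:3,3]=s["tool_pos"]
    c["world_to_cam"]=np.linalg.inv(T@c["T_tool_cam"]); return s,c
E
python3 - <<'E'
from h import *
s=readout.observe(); R=Ro.from_euler("xyz",s["tool_rot"]).as_matrix(); print(R.round(3))
c=cams.read_camera("top"); sc=cams.read_camera("scene")
f=lambda u,v:(190+u/4-.375,160+v/4-.375)
print("base corners z8")
for n,uv in dict(TR=(466,129),BR=(442,367),BL=(157,338)).items(): print(n,at_z(c,f(*uv),.008))
print("post top",at_z(c,f(604,320),.056)); print("cap",at_z(c,f(369,295),.069))
for z in (.227,.239): print("plate top",z,at_z(c,f(215,148),z), "tab",at_z(c,f(217,95),z))
g=lambda u,v:(180+u/3.5-.36,140+v/3.5-.36)
for z in (.227,.239): print("scene platetop",at_z(sc,g(301,78),z))
print("post top sc",at_z(sc,g(514,520),.056))
for n,uv,z in (("beaker",(20,160),.069),("stopper",(437,92),.026),("timer",(108,410),.018)): print(n,at_z(c,f(*uv),z))
save("sc1.png",sc,(240,145,300,255),6); save("tp1.png",c,(225,170,300,250),8)
E
```

```text
[[-0.001  0.433  0.901]
 [-0.001  0.901 -0.433]
 [-1.    -0.001 -0.   ]]
base corners z8
TR [ 0.63885043 -0.00353232  0.008     ]
BR [0.48997924 0.00810811 0.008     ]
BL [0.50312036 0.18585885 0.008     ]
post top [ 0.52194741 -0.08473899  0.056     ]
cap [0.53317452 0.05500797 0.069     ]
plate top 0.227 [0.60189752 0.13296868 0.227     ] tab [0.62792907 0.13285312 0.227     ]
plate top 0.239 [0.60075166 0.13184777 0.239     ] tab [0.62637519 0.13173403 0.239     ]
scene platetop [0.60258594 0.13266438 0.227     ]
scene platetop [0.58632177 0.118504   0.239     ]
post top sc [ 0.51805272 -0.08585769  0.056     ]
beaker [0.60698222 0.26297319 0.069     ]
stopper [0.65929432 0.01600896 0.026     ]
timer [0.45822581 0.21349913 0.018     ]
```

View pics/sc1.png

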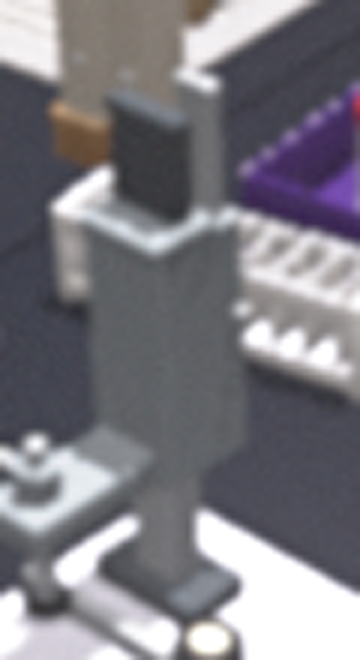

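View pics/tp1.png

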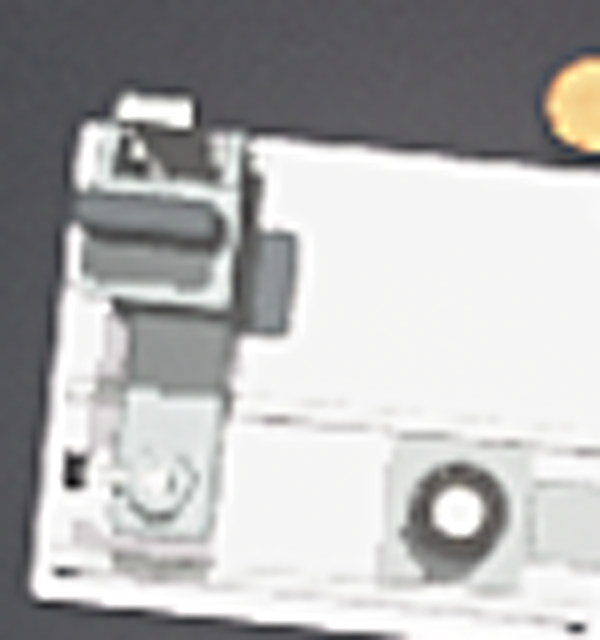

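```bash
python3 -m inch '27 -24 3 0.124 1;27 -24 3 0.124 1;27 -24 3 0.123 1;27 -24 3 0 1;27 -24 3 0 1;27 -24 3 0 1;27 -24 3 0 1;27 -24 3 0 1' 30; python3 -m inch '27 -25 0 0 1;27 -25 0 0 1;27 -25 0 0 1;27 -25 0 0 1;27 -25 0 0 1;24 -23 0 0 1;0 0 0 0 1;0 0 0 0 1'
python3 - <<'E'
from h import *
s,c=wristcam(); print(s["tool_pos"],Ro.from_euler("xyz",s["tool_rot"]).as_matrix().round(3),s["time"])
save("w1.png",c); print(proj(c,[[.602,.133,.227]]))
E
```

```text
time: 0.92
tool_pos: [0.4398, 0.2842, 0.4284]
tool_rot: [1.499, 1.571, 1.401]
contact_force: [0.6, 0.4, 0.6]
opening: 0.0917
time: 1.58
tool_pos: [0.5987, 0.1361, 0.4272]
tool_rot: [-3.093, 1.569, 3.089]
contact_force: [0.5, 0.2, 0.7]
opening: 0.0921
[0.59866022 0.13608098 0.42722181] [[-0.001  0.101  0.995]
 [ 0.     0.995 -0.101]
 [-1.    -0.    -0.001]] 1.5833
[[280.22317182 252.23984377]]
```

View pics/w1.png

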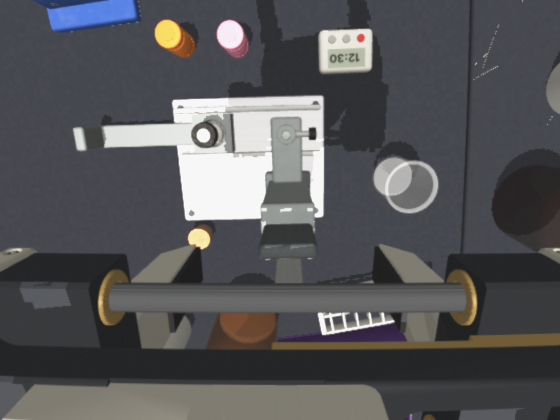

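```bash
python3 - <<'E'
from h import *
s,c=wristcam()
save("w2.png",c,(240,190,340,265),7); save("w2b.png",c,(165,85,335,225),4.5)
E
```

```text
(no output)
```

View pics/w2.png

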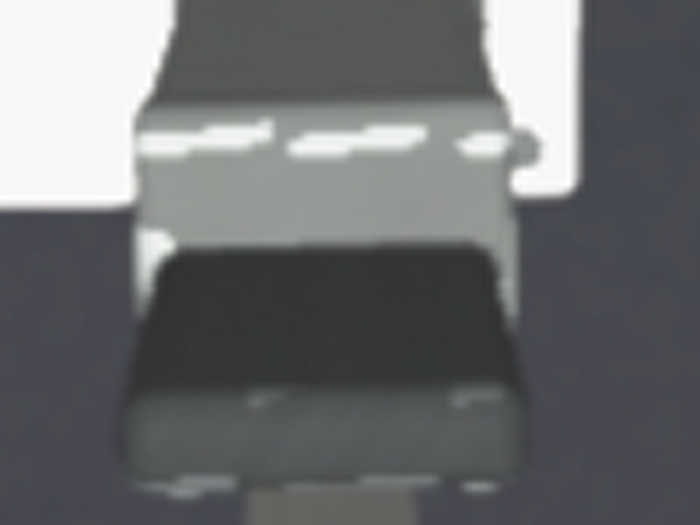

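View pics/w2b.png

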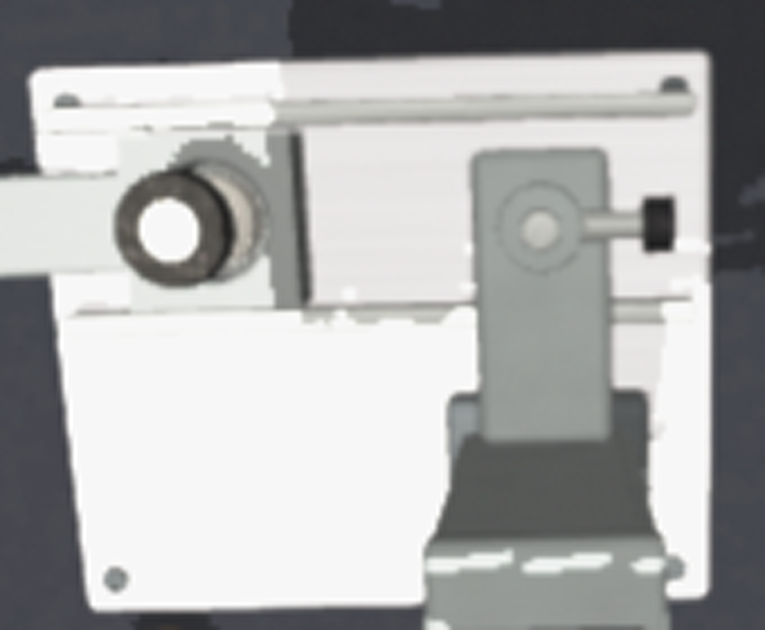

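```bash
python3 - <<'E'
from h import *
s,c=wristcam()
a=lambda u,v:(240+u/7-.43,190+v/7-.43); b=lambda u,v:(165+u/4.5-.39,85+v/4.5-.39)
for n,p in dict(plate=(325,435),pl=(128,435),pr=(522,435)).items(): print(n,at_z(c,a(*p),.227))
q=[at_z(c,b(*p),.008) for p in ((32,70),(710,52),(708,600),(90,610))]
for x in q: print(x)
for i,j in ((0,1),(2,1),(3,2),(3,0)): d=q[j]-q[i]; print(np.linalg.norm(d),np.arctan2(d[1],d[0]))
print("cap",at_z(c,b(168,230),.069)); print(s["tool_pos"])
E
```

```text
plate [0.60105922 0.13843272 0.227     ]
pl [0.59939106 0.1214523  0.227     ]
pr [0.60274412 0.15541227 0.227     ]
[0.4886887  0.01296786 0.008     ]
[0.50227894 0.19071504 0.008     ]
[0.6518343  0.17971291 0.008     ]
[0.6373137  0.00131661 0.008     ]
0.1782659631773229 1.49448650048686
0.1499595032346492 3.0681593501954247
0.1789862756126897 1.4895801599764442
0.14908099459726226 3.063359061141143
cap [0.53184001 0.05796857 0.069     ]
[0.59735057 0.13795329 0.42789625]
```

```bash
python3 -m inch '4 -1 -10 0.024 1;0 0 -20 0 1;0 0 -20 0 1;0 0 -10 0 1;0 0 0 0 0.6;0 0 0 0 0.6'; python3 - <<'E'
from h import *
s,c=wristcam(); print(s["tool_pos"],Ro.from_euler("xyz",s["tool_rot"]).as_matrix().round(3),s["time"])
save("w3.png",c)
c=cams.read_camera("scene"); save("s3.png",c,(200,90,340,230),4)
E
```

```text
time: 2.23
tool_pos: [0.6014, 0.1373, 0.3686]
tool_rot: [2.812, 1.571, 2.739]
contact_force: [-0.6, -0.1, 1.0]
opening: 0.0831
[0.60141791 0.13732067 0.36861688] [[-0.     0.073  0.997]
 [ 0.     0.997 -0.073]
 [-1.     0.    -0.   ]] 2.2333
```

View pics/w3.png

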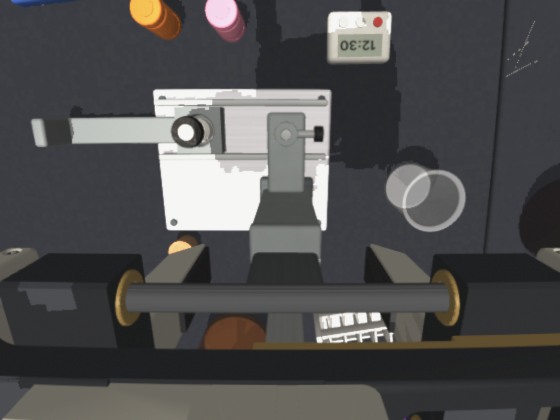

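View pics/s3.png

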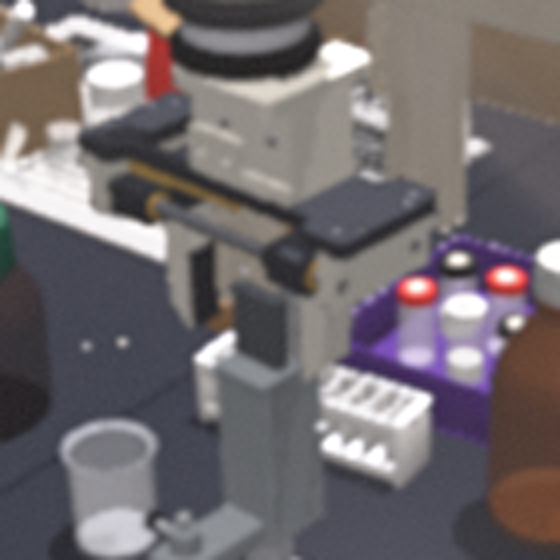

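```bash
python3 -m inch '0 0 0 0 0.5;0 0 0 0 0.4;0 0 0 0 0.2;0 0 0 0 0.2;0 0 0 0 0.2;0 0 0 0 0.2' 40
```

```text
time: 2.83
tool_pos: [0.6018, 0.1363, 0.3683]
tool_rot: [-1.487, 1.57, -1.562]
contact_force: [-0.9, -3.4, 1.0]
opening: 0.0361
```

```bash
python3 -m inch '0 -1 4 0 0.2;0 0 6 0 0.2;0 0 6 0 0.2;0 0 6 0 0.2' ; python3 -m inch '0 0 6 0 0.2;0 0 6 0 0.2;0 0 6 0 0.2;0 0 6 0 0.2;0 0 4 0 0.2;0 0 3 0 0.2;0 0 0 0 0.2'
```

```text
time: 3.17
tool_pos: [0.602, 0.136, 0.3883]
tool_rot: [2.811, 1.568, 2.737]
contact_force: [5.6, 2.6, -14.6]
opening: 0.0358
time: 3.75
tool_pos: [0.6018, 0.1359, 0.4211]
tool_rot: [2.048, 1.57, 1.974]
contact_force: [2.7, 4.2, -6.6]
opening: 0.0358
```

```bash
python3 -m inch '0 0 0 0 0.2;0 0 -1.5 0 0.2;0 0 -1.5 0 0.2;0 0 0 0 0.2';python3 -m inch '0 0 -1 0 0.2;0 0 -1 0 0.2;0 0 0 0 0.2'; python3 - <<'E'
from h import *
c=cams.read_camera("scene"); save("s4.png",c,(200,60,340,260),3)
E
```

```text
time: 4.08
tool_pos: [0.6016, 0.1359, 0.4183]
tool_rot: [1.222, 1.57, 1.148]
contact_force: [2.9, 5.8, -6.2]
opening: 0.0355
time: 4.33
tool_pos: [0.6016, 0.1359, 0.4165]
tool_rot: [1.105, 1.57, 1.03]
contact_force: [1.5, 5.2, -4.9]
opening: 0.0356
```

View pics/s4.png

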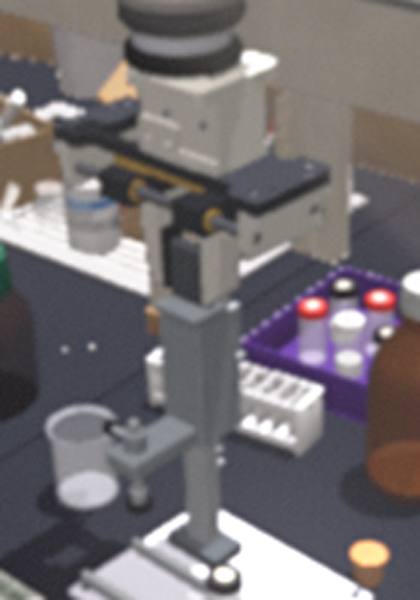

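```bash
python3 -m inch '0 0 -1 0 0.2;0 0 -1 0 0.2;0 0 0 0 0.2';python3 -m inch '0 0 -1 0 0.2;0 0 0 0 0.2'
```

```text
time: 4.63
tool_pos: [0.6014, 0.1359, 0.4161]
tool_rot: [0.48, 1.568, 0.406]
contact_force: [-1.7, 5.4, 4.0]
opening: 0.0359
time: 4.8
tool_pos: [0.6013, 0.1359, 0.416]
tool_rot: [0.38, 1.567, 0.306]
contact_force: [-2.6, 6.0, 9.5]
opening: 0.0357
```

```bash
python3 -m inch '0 0 2 0 0.2;0 0 0 0 0.6;0 0 0 0 1;0 0 0 0 1;0 0 0 0 1;0 0 0 0 1'; python3 -m inch '0 0 20 0 1;0 0 20 0 1;0 0 20 0 1;0 0 5 0 1;0 0 0 0 1'; python3 - <<'E'
from h import *
s,c=wristcam(); print(s["tool_pos"],s["contact_force"],s["time"])
save("w5.png",c); t=cams.read_camera("scene"); save("s5.png",t,(200,60,340,260),3)
for z in (.275,.263): print(proj(t,[[.6015,.1355,z]]),proj(c,[[.6015,.1355,z]]))
E
```

```text
time: 5.3
tool_pos: [0.6018, 0.1352, 0.4153]
tool_rot: [-1.398, 1.57, -1.473]
contact_force: [0.4, 0.7, 0.8]
opening: 0.0645
time: 5.72
tool_pos: [0.6018, 0.1355, 0.4818]
tool_rot: [0.151, 1.567, 0.076]
contact_force: [0.1, 0.6, -0.1]
opening: 0.0913
[0.60177345 0.13547801 0.48175811] [ 0.10767992  0.56608156 -0.09354856] 5.7167
[[263.41887042 141.12792007]] [[284.61471436 240.65491331]]
[[263.63868703 146.39318406]] [[284.73235682 233.91340164]]
```

View pics/s5.png

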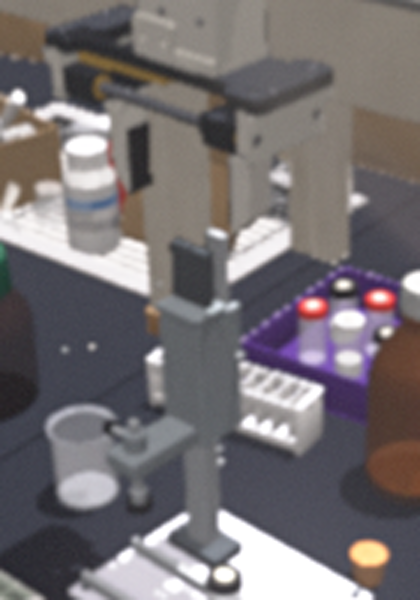

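View pics/w5.png

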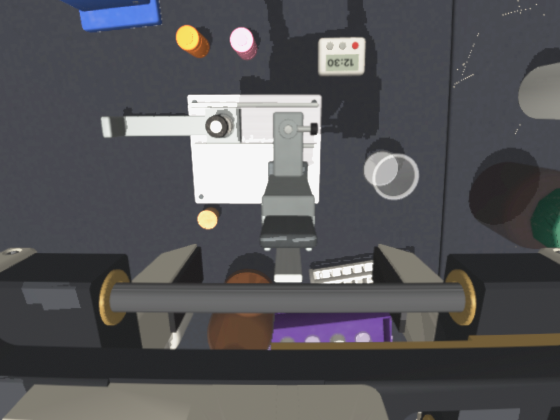

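```bash
python3 -m inch '-11 -34 0 0 0;-11 -34 0 0 0;-11 -34 0 0 0;-11 -34 0 0 0;-11 -34 0 0 0;-11 -34 0 0 0;-10 -33 0 0 0;-10 -32 0 0 0' 10; python3 -m inch '0 0 -38 0 0;0 0 -38 0 0;0 0 -38 0 0;0 0 -38 0 0;0 0 -38 0 0;0 0 0 0 0;0 0 0 0 0'; python3 - <<'E'
from h import *
s,c=wristcam(); print(s["tool_pos"],s["contact_force"],s["time"])
save("w6.png",c); t=cams.read_camera("scene"); save("s6.png",t,(200,120,400,320),3)
c=cams.read_camera("scene")
for z in (.079,.085,.091,.097,.103,.107): print(z,proj(c,[[.5367,.1405,z]]))
E
```

```text
time: 6.48
tool_pos: [0.5148, -0.135, 0.4786]
tool_rot: [2.832, 1.568, 2.758]
contact_force: [0.4, 0.8, -0.4]
opening: 0.0432
time: 7.07
tool_pos: [0.515, -0.1332, 0.2883]
tool_rot: [2.811, 1.564, 2.737]
contact_force: [0.9, -0.4, 0.5]
opening: 0.0008
[ 0.51504866 -0.13317155  0.28828489] [ 0.88821229 -0.42796229  0.4557542 ] 7.0667
0.079 [[246.10349343 231.42300384]]
0.085 [[245.94368676 229.26423331]]
0.091 [[245.78274127 227.0909633 ]]
0.097 [[245.62064385 224.90303493]]
0.103 [[245.4573812  222.70028685]]
0.107 [[245.3478854  221.22347413]]
```

View pics/s6.png

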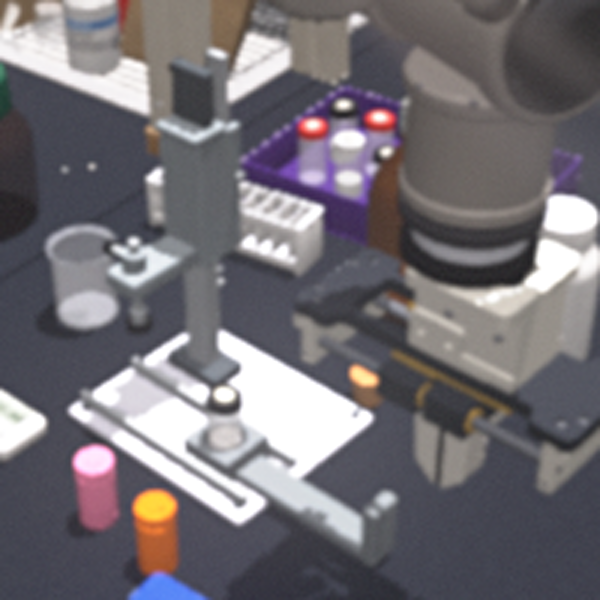

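View pics/w6.png

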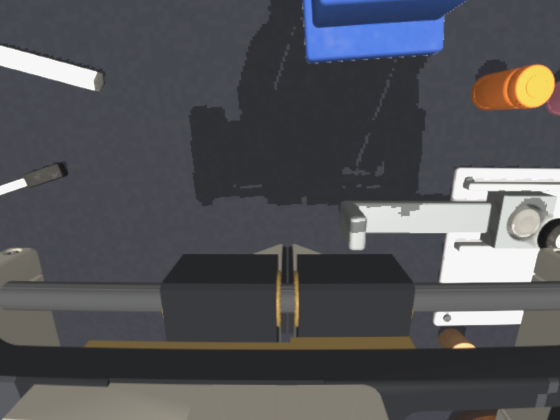

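```bash
python3 - <<'E'
from h import *
s,c=wristcam(); save("w7.png",c,(320,180,400,260),7)
print([ (dx,at_z(c,(355,232),.056)) for dx in (0,)])
for p in ((.5195,-.084,.056),): print(proj(c,[p]))
E
```

```text
[(0, array([ 0.52501371, -0.08457412,  0.056     ]))]
[[355.69727978 224.63110178]]
```

View pics/w7.png

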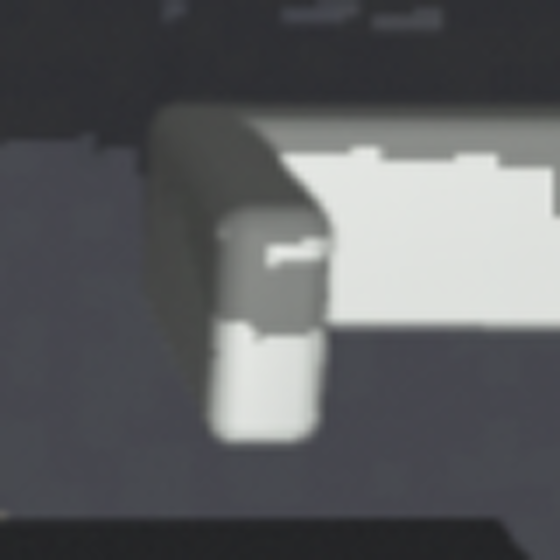

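```bash
python3 -m inch '0 0 -30 0 0;0 0 -30 0 0;0 0 -22 0 0;0.8 8 0 0 0;0.4 5 0 0 0;0.4 5 0 0 0;0.4 5 0 0 0;0.4 5 0 0 0'; python3 -m inch '0.5 6 0 0 0;0.5 6 0 0 0;0.5 6 0 0 0;0.5 6 0 0 0;0.5 6 0 0 0;0.5 6 0 0 0;0.5 6 0 0 0;0.5 6 0 0 0';python3 - <<'E'
from h import *
t=cams.read_camera("scene"); save("s8.png",t,(200,120,400,320),3)
E
```

```text
time: 7.93
tool_pos: [0.5189, -0.105, 0.2101]
tool_rot: [-0.302, 1.567, -0.376]
contact_force: [-0.1, -2.2, 1.2]
opening: 0.0009
time: 8.6
tool_pos: [0.5222, -0.0568, 0.2082]
tool_rot: [2.092, 1.571, 2.017]
contact_force: [0.2, -3.1, 2.3]
opening: 0.0007
```

View pics/s8.png

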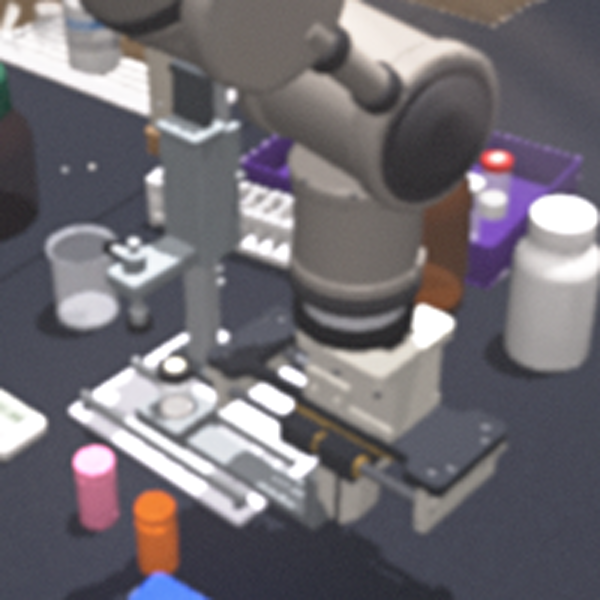

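```bash
python3 -m inch '0.5 6 0 0 0;0.5 6 0 0 0;0.5 6 0 0 0;0.4 5 0 0 0;0.3 4 0 0 0;0.1 2 0 0 0;0.1 2 0 0 0'; python3 -m inch '0.1 2 0 0 0;0.1 1 0 0 0;0 0 0 0 0'
```

```text
time: 9.23
tool_pos: [0.5244, -0.0261, 0.2081]
tool_rot: [2.868, 1.57, 2.794]
contact_force: [-0.5, -3.3, 0.2]
opening: 0.0006
time: 9.48
tool_pos: [0.5246, -0.0232, 0.2081]
tool_rot: [2.462, 1.57, 2.388]
contact_force: [-0.8, -1.1, -0.3]
opening: 0.0004
```

```bash
python3 -m inch '0.1 1 0 0 0;0.1 1 0 0 0;0 0 0 0 0'; python3 -m inch '0.1 1 0 0 0;0.1 1 0 0 0;0 0 0 0 0';  python3 -m inch '0.1 1 0 0 0;0 0 0 0 0'
```

```text
time: 9.73
tool_pos: [0.5248, -0.0219, 0.2081]
tool_rot: [-2.141, 1.57, -2.215]
contact_force: [-1.6, -5.7, -0.0]
opening: 0.0005
time: 9.98
tool_pos: [0.5249, -0.0213, 0.2082]
tool_rot: [-1.808, 1.567, -1.882]
contact_force: [-3.6, -16.2, 0.6]
opening: 0.0004
time: 10.15
tool_pos: [0.5249, -0.0211, 0.2082]
tool_rot: [-1.765, 1.566, -1.838]
contact_force: [-3.4, -19.7, 0.9]
opening: 0.0001
```

```bash
python3 -m inch '-0.2 -3 0 0 0;-1 -12 5 0 0;-1 -12 30 0 0;0 0 40 0 0.5;0 0 40 0 1;0 0 40 0 1;0 0 40 0 1;0 0 40 0 1'; python3 -m inch '0 0 33 0 1;0 0 0 0 1;0 0 0 0 1'; python3 - <<'E'
from h import *
s,c=wristcam(); print(s["tool_pos"],s["qpos"],s["time"]); save("w9.png",c)
t=cams.read_camera("scene"); save("s9.png",t,(200,60,400,310),3)
t=cams.read_camera("top"); save("t9.png",t,(190,150,360,300),4)
E
```

```text
time: 10.82
tool_pos: [0.5224, -0.0455, 0.4459]
tool_rot: [0.596, 1.57, 0.522]
contact_force: [0.7, -0.2, 0.3]
opening: 0.0292
time: 11.07
tool_pos: [0.5228, -0.0455, 0.4786]
tool_rot: [-0.028, 1.566, -0.102]
contact_force: [0.0, -0.8, -1.2]
opening: 0.0491
[ 0.52283751 -0.0455331   0.47863102] [-2.33149607e-01  2.93562859e-01  1.38950003e+00  6.96134236e-04
  1.45328785e+00 -1.72984556e+00] 11.0667
```

View pics/s9.png

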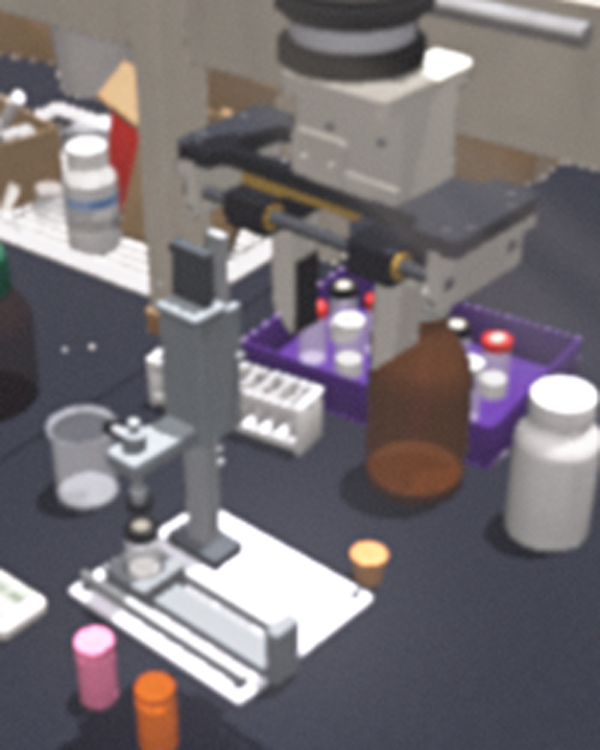

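View pics/w9.png

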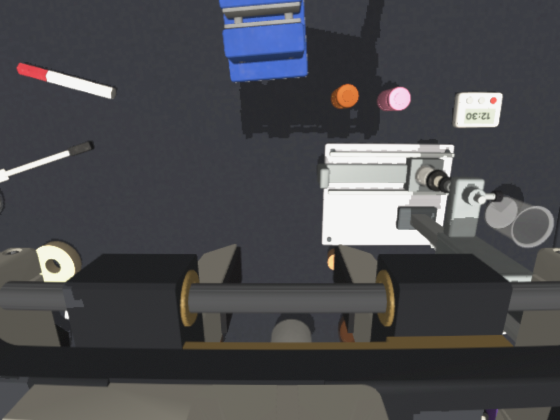

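```bash
python3 -m inch '7 15 0 -0.124 1;7 15 0 -0.124 1;7 15 0 -0.124 1;7 15 0 -0.124 1;7 15 0 -0.124 1;7 15 0 -0.124 1;7 15 0 -0.124 1;7 15 0 -0.124 1'; python3 -m inch '7 15 0 -0.124 1;7 15 0 -0.124 1;7 15 0 -0.124 1;7 16 0 -0.124 1;0 0 0 -0.083 1;0 0 0 0 1;0 0 0 0 1'; python3 - <<'E'
from h import *
s,c=wristcam(); print(s["tool_pos"],Ro.from_euler("xyz",s["tool_rot"]).as_matrix().round(3),s["qpos"],s["time"]); save("w10.png",c)
print(proj(c,[[.6015,.136,.275],[.6265,.134,.275]]))
E
```

```text
time: 11.88
tool_pos: [0.5794, 0.0753, 0.4743]
tool_rot: [-2.131, 1.567, 3.079]
contact_force: [-0.1, 0.2, -0.7]
opening: 0.0915
time: 12.47
tool_pos: [0.6072, 0.1356, 0.4746]
tool_rot: [-1.369, 1.568, -3.011]
contact_force: [0.7, -0.2, 0.2]
opening: 0.0916
[0.60715046 0.13559254 0.47460362] [[-0.003  0.997 -0.071]
 [-0.    -0.071 -0.997]
 [-1.    -0.003  0.001]] [ 9.66236405e-02  4.92279100e-01  1.09911570e+00 -9.83401478e-05
  1.55312709e+00  1.68171551e-01] 12.4667
[[277.8795398  249.09801454]
 [319.64207289 249.46444184]]
```

View pics/w10.png

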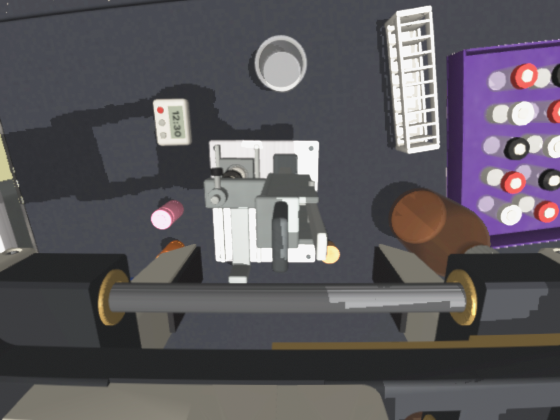

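```bash
python3 - <<'E'
from h import *
s,c=wristcam(); save("w11.png",c,(240,170,345,275),6.5)
t=cams.read_camera("scene"); save("s11.png",t,(200,60,340,260),3)
E
```

```text
(no output)
```

View pics/w11.png

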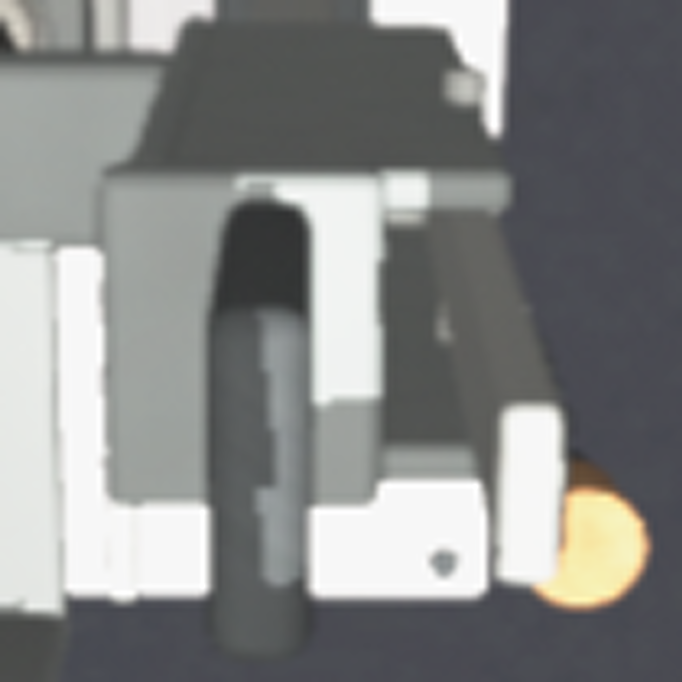

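View pics/s11.png

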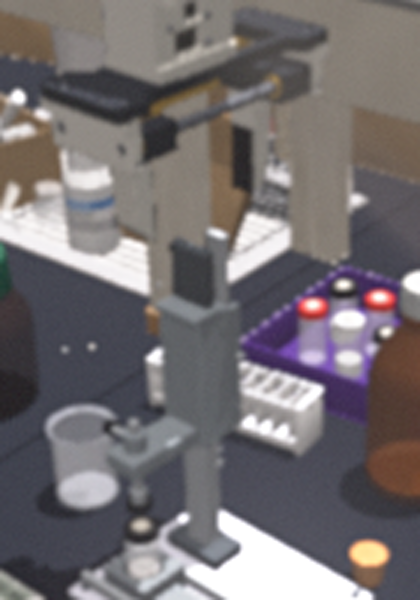

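```bash
python3 -m inch '0 1 -20 0 1;0 0 -20 0 1;0 0 -18 0 1;0 0 0 0 0.7;0 0 0 0 0.5;0 0 0 0 0.45;0 0 0 0 0.45' 30; python3 - <<'E'
from h import *
s,c=wristcam(); print(s["tool_pos"],s["contact_force"],s["opening"],s["time"]); save("w12.png",c)
t=cams.read_camera("scene"); save("s12.png",t,(200,60,340,260),3)
E
```

```text
time: 13.2
tool_pos: [0.6072, 0.1364, 0.4199]
tool_rot: [1.743, 1.568, 0.098]
contact_force: [-0.2, -0.1, -0.1]
opening: 0.0694
[0.60724621 0.13643764 0.41991907] [-0.24103363 -0.07146242 -0.07349132] 0.0693870292141678 13.2
```

View pics/w12.png

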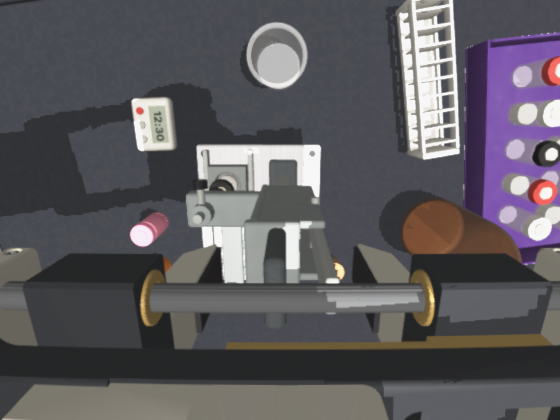

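View pics/s12.png

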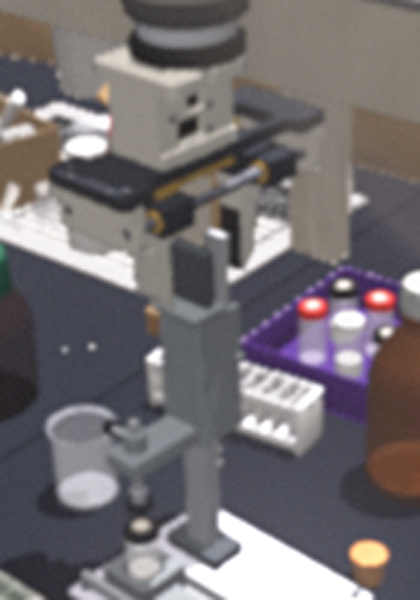

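```bash
python3 -m inch '2 0 -3 0 0.4;0 0 -1 0 0.36;0 0 0 0 0.34;0 0 0 0 0.34'; python3 -m inch '0 0 1 0 0.1;0 0 1 0 0.1;0 0 0 0 0.1;0 0 0 0 0.1' 35
```

```text
time: 13.63
tool_pos: [0.6098, 0.1365, 0.4143]
tool_rot: [1.615, 1.568, -0.031]
contact_force: [7.2, -1.0, -1.9]
opening: 0.0349
time: 13.97
tool_pos: [0.6085, 0.1366, 0.4154]
tool_rot: [-1.379, 1.567, -3.024]
contact_force: [-5.2, -0.0, -5.6]
opening: 0.0215
```

```bash
python3 -m inch '0 0 0 0 0.1;0 0 0 0 0.1'; python3 - <<'E'
from h import *
s=readout.observe(); print(s["tool_pos"],s["contact_force"],s["opening"])
t=cams.read_camera("scene"); save("s13.png",t,(200,60,340,260),3)
E
```

```text
time: 14.13
tool_pos: [0.6085, 0.1366, 0.4154]
tool_rot: [-1.368, 1.568, -3.014]
contact_force: [-5.2, -0.3, -5.2]
opening: 0.0214
[0.60845463 0.13662424 0.4154245 ] [-5.22588452 -0.27993159 -5.16893786] 0.021351703926961882
```

View pics/s13.png

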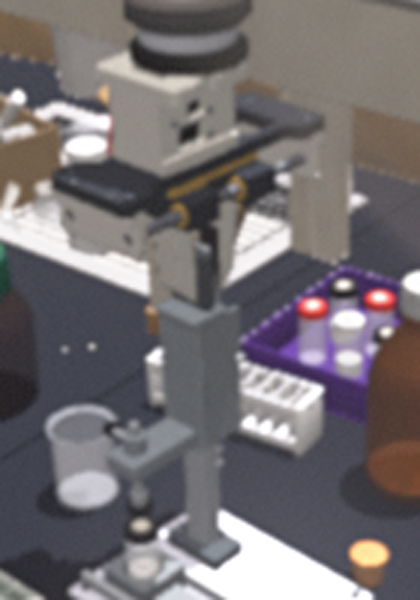

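```bash
python3 -m inch '-1 0 -1 0 0.1;0 0 -2 0 0.1;0 0 -2 0 0.1'; python3 -m inch '0 0 -2 0 0.1;0 0 -2 0 0.1;0 0 0 0 0.1;0 0 0 0 0.1'; python3 - <<'E'
from h import *
t=cams.read_camera("scene"); save("s14.png",t,(220,170,270,260),6.5)
E
```

```text
time: 14.43
tool_pos: [0.6079, 0.1366, 0.411]
tool_rot: [-1.278, 1.57, -2.924]
contact_force: [-3.0, 0.6, -4.3]
opening: 0.0212
time: 14.77
tool_pos: [0.608, 0.1366, 0.4065]
tool_rot: [-1.437, 1.57, -3.082]
contact_force: [-2.9, -1.1, -7.3]
opening: 0.0213
```

View pics/s14.png

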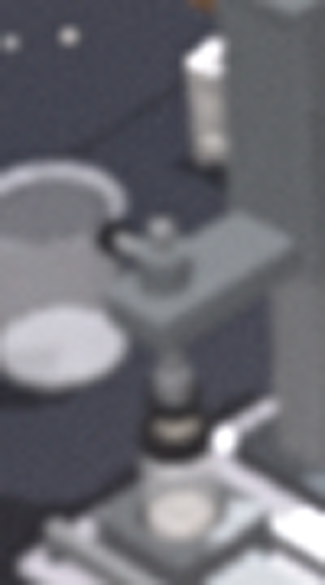

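```bash
for i in 1 2; do python3 -m inch '0 0 -1 0 0.1;0 0 -1 0 0.1;0 0 0 0 0.1;0 0 0 0 0.1' | grep -E "pos|force"; done;  python3 -m inch '0 0 -1 0 0.1;0 0 0 0 0.1;0 0 0 0 0.1'| grep -E "pos|force"
```

```text
tool_pos: [0.6079, 0.1366, 0.4051]
contact_force: [-4.5, -0.2, -5.3]
tool_pos: [0.608, 0.1366, 0.403]
contact_force: [-4.6, 0.3, -5.7]
tool_pos: [0.608, 0.1366, 0.402]
contact_force: [-4.5, 0.0, -4.8]
```

```bash
for i in 1 2; do python3 -m inch '0 0 -1 0 0.1;0 0 0 0 0.1;0 0 0 0 0.1' | grep -E "pos|force"; done; python3 - <<'E'
from h import *
t=cams.read_camera("scene"); save("s15.png",t,(220,170,270,260),6.5)
E
```

```text
tool_pos: [0.608, 0.1366, 0.4011]
contact_force: [-4.9, 0.0, -4.9]
tool_pos: [0.608, 0.1366, 0.4002]
contact_force: [-4.6, -1.5, -4.5]
```

View pics/s15.png

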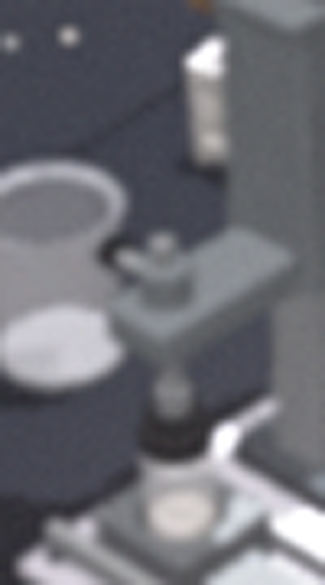

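```bash
for i in 1 2; do python3 -m inch '0 0 -1 0 0.1;0 0 0 0 0.1;0 0 0 0 0.1' | grep -E "pos|force"; done
```

```text
tool_pos: [0.6079, 0.1366, 0.3994]
contact_force: [-6.1, -1.0, -4.2]
tool_pos: [0.6079, 0.1366, 0.3987]
contact_force: [-5.8, -0.6, -2.0]
```

```bash
python3 -m inch '0 0 0 0 0.1;0 0 0 0 0.1' | grep -E "pos|force"; python3 -m inch '0 0 -0.7 0 0.1;0 0 0 0 0.1;0 0 0 0 0.1' | grep -E "pos|force"
```

```text
tool_pos: [0.6079, 0.1366, 0.3987]
contact_force: [-6.3, -0.7, -1.9]
tool_pos: [0.6079, 0.1366, 0.3983]
contact_force: [-6.6, 0.7, -1.1]
```

```bash
python3 -m inch '-1 0 -0.4 0 0.1;-1 0 0 0 0.1;0 0 0 0 0.1' | grep -E "pos|force"; python3 -m inch '0 0 0 0 0.24;0 0 0 0 0.28;0 0 0 0 0.4;0 0 0 0 0.5;0 0 0 0 0.6;0 0 0 0 0.6'; python3 - <<'E'
from h import *
t=cams.read_camera("scene"); save("s16.png",t,(200,60,340,260),3)
s,c=wristcam(); save("w16.png",c)
E
```

```text
tool_pos: [0.6068, 0.1365, 0.3983]
contact_force: [3.2, -0.3, 0.7]
time: 17.95
tool_pos: [0.6057, 0.1366, 0.3971]
tool_rot: [-1.543, 1.57, 3.095]
contact_force: [-0.6, 1.1, -0.1]
opening: 0.0478
```

View pics/s16.png

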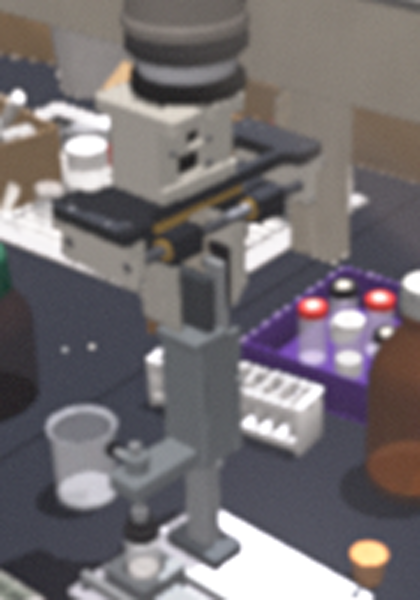

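View pics/w16.png

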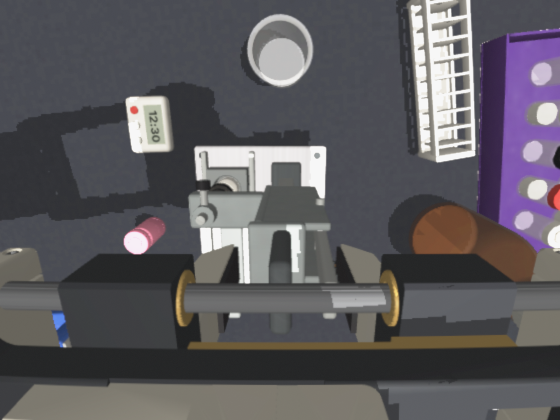

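```bash
python3 -m inch '4 0 0 0 1;3 0 0 0 1;0 0 0 0 1;0 0 0 0 1;0 0 0 0 1' | grep -E "pos|force|open"; python3 -m inch '0 0 8 0 1;0 0 15 0 1;0 0 20 0 1;0 0 20 0 1;0 0 20 0 1;0 0 20 0 1;0 0 0 0 1;0 0 0 0 1'; python3 - <<'E'
from h import *
t=cams.read_camera("scene"); save("s17.png",t,(200,60,400,310),3);save("s17b.png",t,(220,170,270,260),6.5)
s,c=wristcam(); save("w17.png",c,(180,120,360,270),4)
for h in (.097,.099,.102,.104,.106,.108): print(h,proj(t,[[.6015,.136,h+.152]]))
E
```

```text
tool_pos: [0.6131, 0.1366, 0.3969]
contact_force: [0.4, 0.2, 0.4]
opening: 0.0839
time: 19.13
tool_pos: [0.6128, 0.1366, 0.5016]
tool_rot: [1.739, 1.568, 0.093]
contact_force: [0.2, -0.5, 0.1]
opening: 0.0917
0.097 [[263.70716285 152.37051817]]
0.099 [[263.67119578 151.51335711]]
0.102 [[263.61707311 150.22369035]]
0.104 [[263.58087607 149.36128345]]
0.106 [[263.54458637 148.4967634 ]]
0.108 [[263.50820363 147.63012167]]
```

View pics/s17.png

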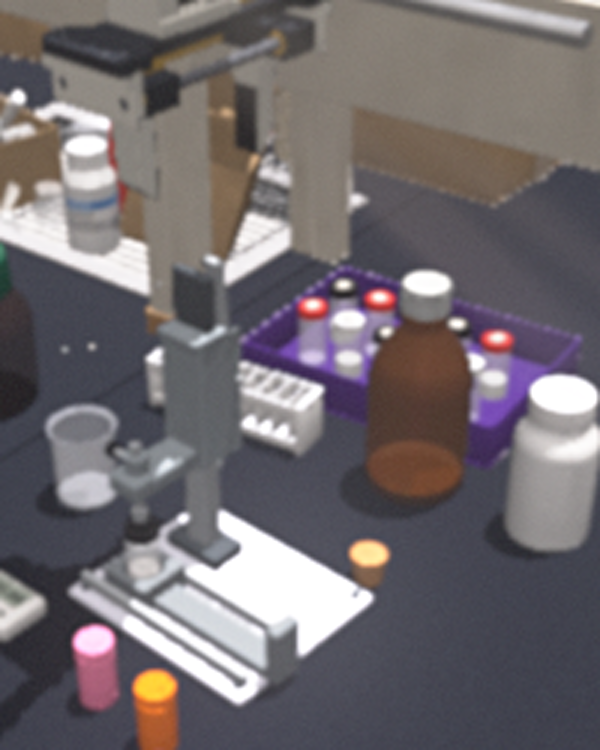

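View pics/s17b.png

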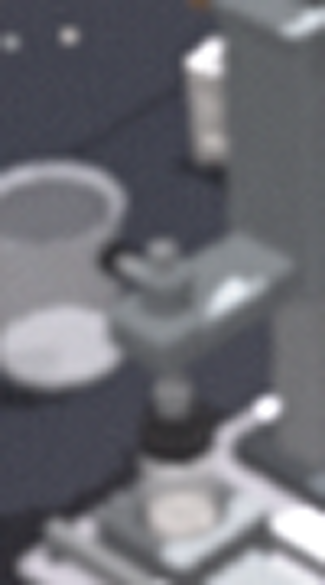

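View pics/w17.png

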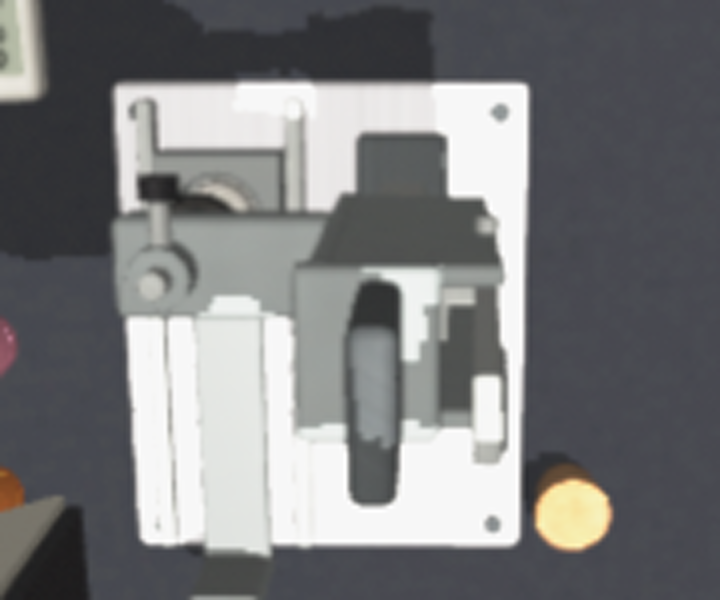

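```bash
python3 - <<'E'
import cv2,numpy as np
a=cv2.imread("pics/s15.png",0);b=cv2.imread("pics/s17b.png",0)
for n,(x0,y0,x1,y1) in dict(pin=(110,235,200,300),arm=(110,290,290,360),vial=(135,410,220,540)).items():
    T=a[y0:y1,x0:x1]; r=cv2.matchTemplate(b[y0-25:y1+25,x0-15:x1+15],T,cv2.TM_CCOEFF_NORMED); _,v,_,p=cv2.minMaxLoc(r); print(n,v,p[0]-15,p[1]-25,"zoom px (6.5/px)")
from cell import readout; s=readout.observe(); print(s["time"],s["contact_force"])
from cell import workorder; print(workorder.hand_in())
E
```

```text
pin 0.9941672682762146 0 6 zoom px (6.5/px)
arm 0.8793848752975464 -1 10 zoom px (6.5/px)
vial 0.97832190990448 3 0 zoom px (6.5/px)
19.2333 [0.42213994 0.51832846 0.17378159]
the job is handed in; nothing more can be done
None
```

I did every step and handed the job in at 19.2 s. The last checks suggest the foot is pressing on the cap with more than 1 N, though I could not measure that force directly once I had let go.

- **Raising the head:** I gripped the plate by its side edges and raised the head four teeth, from 75 to 123 mm. The pawl took the load when I lowered slightly, and I let go. The scene picture then matched 123 mm.
- **Carrier:** I pushed the post with closed fingers until it met the stop at about 20 N. The picture showed the vial upright under the foot.
- **Lowering:** I pinched the tab against the plate and let the head down in steps of 1–2 mm, then 1 mm or less. The upward hold needed fell from about 4.8 N to 0 over the last 1.5–2 mm. I then let go and moved clear.

**Last checks:**
- **Head:** it sits at about 106–108 mm, between two teeth. It is about 2.5 mm lower than in a picture taken just before the foot touched, so I estimate 4–5 N on the cap. A second match on the arm gave about 4 mm, but it was a poorer match.
- **Vial and tab:** the vial is upright and did not move vertically. The tab has sprung back.
- **Gripper and bystanders:** the gripper is clear, with no contact force. In the last pictures the beaker, timer and stopper look to be where they were; I did not measure their positions again.

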